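# Show the new burner cap to the repair camera

### The job

Fold both flaps of the delivery carton outwards, well past upright so that they stay open, then lift out the burner cap with the brass face and hold it up to the video-call camera: centred on the lens axis, 15 cm in front of the lens, its brass face turned to the lens and square to it. Finish while still holding the cap there, in the gripper and touching nothing else. Leave the grey-faced cap in its slot, and do not touch the camera or knock the other things on the counter about.

Things in the scene. Friction and masses are not known exactly. Their poses are not given: they have to be found in the camera images.
- carton: Cardboard carton fixed to the counter, 212 (x) by 154 (y) by 85 mm high, walls 5 mm, open between its two flaps. Origin: centre of its underside; z up. Inside, on the floor (8 mm above the counter), a grey packing insert has two slots, 40 mm to either side (along x) of the centre; each holds one burner cap standing on edge, its faces looking along the carton's x. The slot's cheeks reach 30 mm above the counter and its end blocks 38 mm, so the upper part of a cap stands free.
- flap_left (a joint): Flap hinged on the rim of the carton's +y side (hinge line along the carton's x, 74 mm from the centre, 85 mm above the counter): a 204 mm long, 55 mm deep, 4 mm thick panel. 0 = lying closed, pointing inward over the carton; 1.57 = upright; 2.5 = folded right out (stop). It starts ajar (0.95 to 1.3), leaving a gap of at least 80 mm between the two free edges. A light stiff crease (about 0.035 N m): it stays where it is left.
- flap_right (a joint): The same flap on the carton's -y side, same values: 0 closed, 1.57 upright, 2.5 folded right out; starts ajar at 0.95 to 1.3.
- flap_left_edge (a point): Middle of the free edge of flap_left, 55 mm from its hinge line; it starts 44 to 53 mm above the carton's rim. A closed gripper let down between the two flaps, its tips 10 to 15 mm above the rim, and swept outwards, rising about 20 mm as it goes, pushes the flap open.
- flap_right_edge (a point): Middle of the free edge of flap_right, 55 mm from its hinge line.
- brass_cap: The burner cap to show: a disc 68 mm in diameter, 12 mm thick, about 0.16 kg, one half of its thickness brass, the other half black. Origin: its centre. Its x is the disc's axis, pointing out of the brass face (in the carton it stands on edge with x level, about the carton's +x, and its centre 42 mm above the counter). Its y and z lie in the disc's plane. It is in either slot.
- cap_ahead (a point): A point in the air on the brass cap's axis, 100 mm from its centre on the brass side.
- grey_cap: The other cap, same size and attitude in the other slot, with a grey metal face instead of brass; it stays there.
- cam_head: Black camera, 34 by 80 by 34 mm, fixed on a slim post (its round foot is 100 mm across) on the counter. Origin: the centre of the lens, about 275 mm above the counter. It looks along its -x, which slopes 20 degrees (0.35 rad) downward, roughly towards the robot; its y is level, its z is up, tipped forward by the same 20 degrees. The camera's body lies at +x behind the lens.
- mug: Blue mug, 76 mm wide, 90 mm high, bystander; origin under its centre.
- bowl: White bowl, 130 mm wide, 55 mm high, bystander; origin under its centre.
- soap: Green soap bottle, 60 mm wide, 170 mm high, bystander; origin under its centre.
- jar: Amber jar, 72 mm wide, 100 mm high, bystander; origin under its centre.
- screwdriver: Red-handled screwdriver lying on the counter, bystander.
- spoon: Wooden-handled steel spoon lying on the counter, bystander.
- cam_stand: The camera's fixed stand: round foot 100 mm across and 14 mm high, slim post 14 mm thick up to 274 mm, the camera on top of it. Origin: under the foot's centre; the lens is 23 mm towards its -x.

How it is judged:
On the way, in this order (a step that is already met when the one before it is completed fails the run):
1. both flaps folded out past upright (value of joint each of flap_left, flap_right above 1.7 rad), for 0.2 s.
2. the brass-faced cap is lifted clear of the carton in the gripper (z of brass_cap in the frame of carton above 0.125 m and contact force between brass_cap and the fingers above 1 N), for 0.2 s.
At the end, for the whole second after the job is handed in: The brass cap is held still in the gripper, touching neither carton nor camera, its centre 120 to 180 mm in front of the lens and within 20 mm of the lens axis sideways and in height, its brass face towards the lens and square to it within 0.17 rad; both flaps still open past 1.65 rad (x of brass_cap in the frame of cam_head between -0.18 and -0.12 m and y of brass_cap in the frame of cam_head between -0.02 and 0.02 m and z of brass_cap in the frame of cam_head between -0.02 and 0.02 m and angle between the x axis of brass_cap and the x axis of cam_head, either way round below 0.17 rad and distance between cap_ahead and cam_head below 0.12 m and contact force between brass_cap and the fingers above 1 N and contact force between brass_cap and cam_head below 0.1 N and contact force between brass_cap and carton below 0.1 N and height (world z) of brass_cap above 0.15 m and linear speed of brass_cap below 0.03 m/s and value of joint each of flap_left, flap_right above 1.65 rad); the arm keeps its last pose, push and grip.
It fails at once if the camera is touched (contact force between cam_stand and anything else above 0.5 N).
It fails at once if the grey-faced cap is taken out of its slot (distance of grey_cap from where it was at the start of the episode above 0.03 m).
It fails at once if a bystander is knocked about (shifted more than 40 mm) (distance of any of mug, bowl, soap, jar, screwdriver, spoon from where it was at the start of the episode above 0.04 m).
It also fails if it takes over 51 s, if anything falls off the work surface, if the arm or the gripper's body presses on something with over 40 N, if the wrist force passes 120 N, or if a joint passes its speed limit or range.

### The arm

A 6-joint arm with a two-finger parallel gripper is mounted at the origin on the work surface. World frame = base frame: x ahead of the robot, y to its left, z up, the work surface at z = 0. Lengths are in m, angles in rad, forces in N, time in s.
With the tool pointing down it reaches from about 0.425 to 0.95 m from the base axis. Payload 3.5 kg.
Tool frame: the origin (TCP) lies on the centre line of the jaws, within the pads' length; the fingertips stand 14 mm ahead of it and the grasp point (between the pads) lies 5 mm behind it (tips_ahead is the distance from the TCP to the fingertips, in m); y points along the fingers, z is the direction in which the jaws open and shut, and the axes are right-handed (so a half turn about y gives the same grasp; the last joint's range is limited). The gripper opens to 85 mm and grips with 20 to 120 N. Pads are 22 mm wide; open, the fingers measure 114 mm over their backs; the gripper's body (76 mm by 85 mm) begins 54 mm behind the grasp point. The pads swing forward as they close: fully open they stand 13 mm farther back than shut.
Start: joints at [-1.327, 0.286, 1.577, -0, 1.279, -0.15], TCP at [0.259, -0.623, 0.245] pointing down, gripper open.
Joint ranges: [-2.77, 2.77], [-0.9, 2.22], [0.21, 2.48], [-1.53, 4.67], [0.24, 2.81], [-2.84, 2.84]. Speed limits (rad/s): [2.79, 2.79, 3.14, 3.14, 3.14, 3.14].

### API

Orientations are given as a unit quaternion [x, y, z, w].
In Python, from plant import get_state, read_camera, sign_off, tips_ahead gives the robot as it stands.
- The arm moves only by the tool send_rows, never from a script. Its argument "plan" is a list of rows, each a list of 2 entries, a list of its own where there are three numbers: the shift along the tool's x, y, z in units of 12 cm (1.0 is 12 cm), then the turn, a rotation vector about the tool's x, y, z in units of 360 degrees (1.0 is 360 degrees). In form: [[[tx, ty, tz], [rx, ry, rz]], ...]. A call has 1 to 12 rows; each row shifts and turns the commanded pose from where the row before left it, along the tool's axes as they then stand; what a row does not reach is not made up. A row lasts 1/10 s, in which the tool goes at most 50 mm and 8.59 degrees, less where a joint would pass 70% of its speed; a pose out of reach is approached as far as the arm can. A call with a number of a shift or a turn outside -1 to 1 is refused whole. A call with a gripper value outside its range is refused whole. "gripper" is the closure, from 0 (fully open) to 1 (shut), set as the call begins (left out, the last holds). The fingers move at their own pace and stop on an object; "grip_force" is the grip in N (left out, the last holds). Time passes only in rows, so rows that do not move let the fingers close. It gives the time, the measured TCP pose, the force and the opening at its end, in the units of the state.
- get_state(): the state, without advancing time (a new reading comes with each control period).
- read_camera(name): name is "scene" or "side" or "wrist"; returns a dict with "img" (400x640x3 uint8, blue, green, red), "fx", "fy", "cx", "cy" (pixels), "world_from_camera" (4x4, takes a point from camera to world coordinates); the wrist camera has in their place "mount" (4x4, takes a point from camera to tool coordinates, whose origin is the TCP and whose axes are the tool frame's). Camera axes: x right, y down, z forward; pixel columns grow to the right and rows downward; lengths in m; the calibration is good to about 2 mm. A picture is of the moment at which its call begins: read the wrist's pose just before it. There is no depth.
- sign_off(): hands the job in, once; it reports no verdict.
The state is a dict: "time": time; "qpos": joint angles; "dq": joint speeds; "joint_efforts": joint torques, N m; "eef_pos": TCP position; "tcp_rot": TCP orientation; "contact_force": force on the tool from outside, world axes, zero at the start; "wrist_torque": the same for the moment, N m; "opening": opening from 0.0 (shut) to 1.0 (fully open).
Only numpy, scipy, OpenCV 4.12 (cv2) and the standard library are available. Lean on these libraries where they do the work, as an engineer would, in place of code of your own. Each camera call takes 0.05 s, during which the arm holds its last target. There are 200 camera calls.

## Working session

There is one attempt and no reset: what is moved stays moved. The work goes in short steps, Python scripts to look and compute and a tool call to move; the robot and the scene stay as the last step left them, time stands still between calls to the robot, and variables do not carry over. Pictures are saved under pics/ and viewed, about 8 in all and at most 12, crops included, and the job is handed in when it is done.

Besides the shell and the picture viewer there is one more tool, called after ">>>" by a JSON object that holds its "method" and its "body". send_rows: Moves the arm, as the interface text tells. Its arguments: {"type":"object","properties":{"plan":{"type":"array"},"gripper":{"type":"number"},"grip_force":{"type":"number"}},"required":["plan"]}

```bash
mkdir -p pics; ls; python3 - <<'E'
from plant import *
import cv2,numpy as np
np.set_printoptions(precision=4,suppress=True)
s=get_state();print(s, tips_ahead)
for n in("scene","side"):
    c=read_camera(n);cv2.imwrite(f"pics/{n}0.png",c["img"]);print(n,c["fx"],c["fy"],c["cx"],c["cy"]);print(c["world_from_camera"])
c=read_camera("wrist");print(c["fx"],c["mount"])
E
```

```text
pics
{'time': 0.0, 'qpos': array([-1.327 ,  0.2872,  1.5782,  0.0001,  1.2786, -0.15  ]), 'dq': array([-0.0012,  0.0001, -0.0003, -0.0013,  0.0012,  0.0006]), 'joint_efforts': array([ -0.0003, -40.5984, -29.2623,  -0.0001,   0.0058,   0.    ]), 'eef_pos': array([ 0.2589, -0.6227,  0.2439]), 'tcp_rot': array([-0.1383,  0.6943, -0.6926,  0.1383]), 'contact_force': array([ 1.3481, -0.3736,  0.2143]), 'wrist_torque': array([-0.0066,  0.0156, -0.0191]), 'opening': 0.9972755573359443} 0.014
scene 471.5663667914632 471.5663667914632 322.7035923196544 196.1762472997537
[[-0.1208  0.7912 -0.5995  1.2772]
 [ 0.9925  0.1065 -0.0594 -0.0097]
 [ 0.0168 -0.6022 -0.7981  1.1421]
 [ 0.      0.      0.      1.    ]]
side 378.4006650190785 378.4006650190785 324.3772505744256 202.1156123875254
[[-0.829  -0.4383  0.3473  0.181 ]
 [-0.5592  0.6545 -0.5089  0.4406]
 [-0.0042 -0.6161 -0.7877  0.9873]
 [ 0.      0.      0.      1.    ]]
359.02324335251774 [[ 0.0005  0.9621  0.2728 -0.07  ]
 [ 0.0011 -0.2728  0.9621 -0.13  ]
 [ 1.     -0.0002 -0.0012 -0.0004]
 [ 0.      0.      0.      1.    ]]
```

View pics/scene0.png

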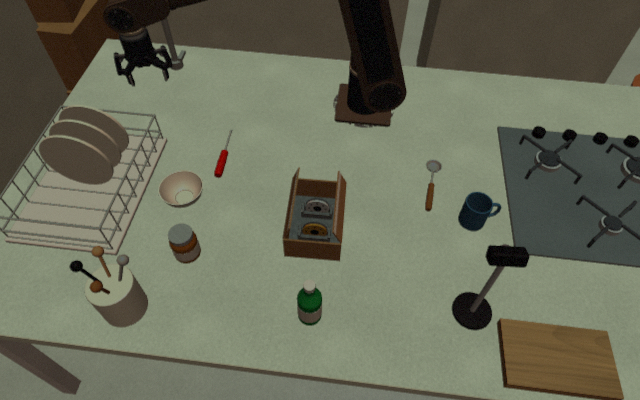

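View pics/side0.png

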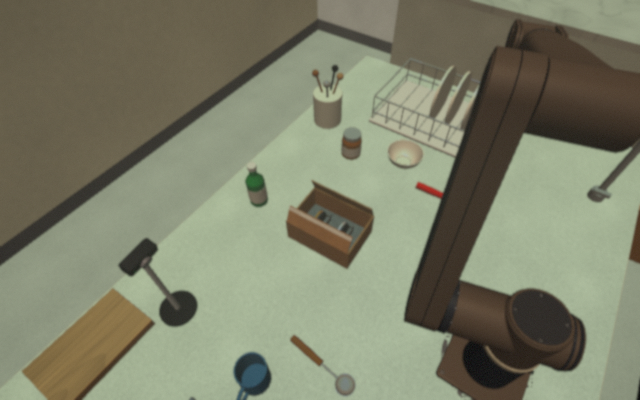

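```bash
python3 - <<'E'
import cv2,numpy as np
a=cv2.imread("pics/scene0.png");b=cv2.imread("pics/side0.png")
r=lambda i,x,y,w,h,k:cv2.resize(i[y:y+h,x:x+w],None,fx=k,fy=k,interpolation=cv2.INTER_CUBIC)
A=r(a,270,160,100,110,4); B=r(b,275,170,110,100,4)[:400]
C=r(a,445,235,100,100,4)[:, :400]
A=A[:400]; # scene rows160-260
D=r(b,110,230,100,100,4)
top=np.hstack([A,np.pad(B,((0,0),(0,0),(0,0)))[:, :400]])
o=np.hstack([A,B[:, :400]]); 
o=cv2.resize(o,(800,400)); o=cv2.convertScaleAbs(o,alpha=1.5)
cv2.imwrite("pics/crop1.png",o)
cv2.imwrite("pics/crop2.png",cv2.convertScaleAbs(np.hstack([C,D]),alpha=1.8))
E
```

```text
(no output)
```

View pics/crop1.png

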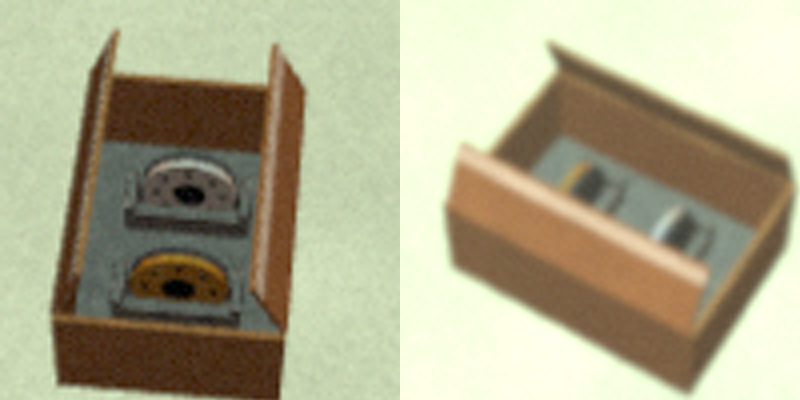

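View pics/crop2.png

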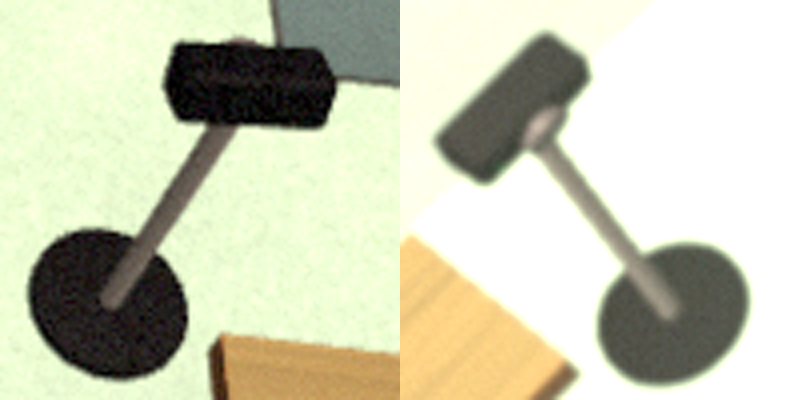

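```bash
cat > h.py <<'E'
import numpy as np,cv2,json,os
from scipy.spatial.transform import Rotation as R
np.set_printoptions(precision=4,suppress=True)
from plant import *
def cam(n):
    f=f"cal_{n}.json"
    if not os.path.exists(f):
        c=read_camera(n);json.dump({k:np.asarray(c[k]).tolist() for k in("fx","fy","cx","cy","world_from_camera")},open(f,"w"))
    return {k:np.array(v) for k,v in json.load(open(f)).items()}
def ray(c,u,v):
    T=c["world_from_camera"];d=T[:3,:3]@[(u-c["cx"])/c["fx"],(v-c["cy"])/c["fy"],1]
    return T[:3,3],d/np.linalg.norm(d)
def plane(c,u,v,z):
    o,d=ray(c,u,v);return o+d*(z-o[2])/d[2]
def tri(rs):
    A=sum(np.eye(3)-np.outer(d,d) for o,d in rs);b=sum((np.eye(3)-np.outer(d,d))@o for o,d in rs)
    p=np.linalg.solve(A,b);return p,[np.linalg.norm(np.cross(p-o,d)) for o,d in rs]
E
python3 - <<'E'
from h import *
S,D=cam("scene"),cam("side")
sc=lambda x,y:(270+x/4-.4,160+y/4-.4)
sd=lambda x,y:(275+(x-400)/4-.4,170+y/4-.4)
for n,c,f,pts in(("scene",S,sc,[(52,318,.085),(285,330,.085),(58,384,0),(278,398,0),(112,77,.085),(268,87,.085)]),
 ("side",D,sd,[(445,205,.085),(453,268,0),(690,394,0),(697,335,.085),(790,240,0),(793,185,.085)])):
    for x,y,z in pts: print(n,(x,y,z),plane(c,*f(x,y),z))
# brass/grey caps in scene: colour mask
a=cv2.imread("pics/scene0.png")
hsv=cv2.cvtColor(a,cv2.COLOR_BGR2HSV)
# foot masks
for n,c,(x0,y0,x1,y1) in(("scene",S,(445,285,500,335)),("side",D,(155,285,205,330))):
    i=cv2.imread(f"pics/{n}0.png");m=(i[y0:y1,x0:x1].max(2)<60).astype(np.uint8)
    ct=max(cv2.findContours(m,0,1)[0],key=cv2.contourArea);e=cv2.fitEllipse(cv2.convexHull(ct));print(n,"foot",e,plane(c,e[0][0]+x0,e[0][1]+y0,.014))
c2=lambda x,y:ray(S,445+x/4-.4,235+y/4-.4); d2=lambda x,y:ray(D,110+(x-400)/4-.4,230+y/4-.4)
# foot post base
print("post base",tri([c2(113,303),d2(672,313)]))
# head: silhouette centres
h=[]
for n,c,(x0,y0,x1,y1) in(("scene",S,(480,240,535,270)),("side",D,(115,235,162,278))):
    i=cv2.imread(f"pics/{n}0.png");m=(i[y0:y1,x0:x1].max(2)<60).astype(np.uint8)
    ct=max(cv2.findContours(m,0,1)[0],key=cv2.contourArea);r=cv2.minAreaRect(ct);M=cv2.moments(ct);u,v=M['m10']/M['m00']+x0,M['m01']/M['m00']+y0
    print(n,r,u,v);h.append(ray(c,u,v))
    b=cv2.boxPoints(r);e=max([b[1]-b[0],b[2]-b[1]],key=np.linalg.norm);p=np.array([u,v])
    for s in(-.5,.5): print(n,"end at z.27",plane(c,*(p+s*e),.27))
print("head",tri(h))
E
```

```text
scene (52, 318, 0.085) [ 0.6373 -0.1757  0.085 ]
scene (285, 330, 0.085) [ 0.6264 -0.0231  0.085 ]
scene (58, 384, 0) [ 0.638  -0.1757  0.    ]
scene (278, 398, 0) [ 0.6292 -0.0236  0.    ]
scene (112, 77, 0.085) [ 0.4307 -0.1678  0.085 ]
scene (268, 87, 0.085) [ 0.4248 -0.0552  0.085 ]
side (445, 205, 0.085) [ 0.6334 -0.0223  0.085 ]
side (453, 268, 0) [ 0.6344 -0.0221  0.    ]
side (690, 394, 0) [ 0.4248 -0.0317  0.    ]
side (697, 335, 0.085) [ 0.4236 -0.032   0.085 ]
side (790, 240, 0) [ 0.431  -0.1898  0.    ]
side (793, 185, 0.085) [ 0.4316 -0.1791  0.085 ]
scene foot ((29.28729820251465, 21.472829818725586), (40.529117584228516, 48.165199279785156), 31.83247947692871) [0.7295 0.3341 0.014 ]
side foot ((22.749088287353516, 23.176286697387695), (30.003677368164062, 37.56684112548828), 54.2027702331543) [0.735  0.3302 0.014 ]
post base (array([0.7386, 0.3301, 0.0101]), [np.float64(0.0008213843114405992), np.float64(0.0008213843114405664)])
scene ((30.01656723022461, 15.638012886047363), (24.146764755249023, 48.015525817871094), 83.1572265625) 506.98171129980403 256.00065316786413
scene end at z.27 [0.742  0.2826 0.27  ]
scene end at z.27 [0.7144 0.3857 0.27  ]
side ((23.000003814697266, 22.000001907348633), (15.55634880065918, 39.59797668457031), 45.0) 137.44268897149936 256.71530359355637
side end at z.27 [0.7471 0.366  0.27  ]
side end at z.27 [0.7528 0.2864 0.27  ]
head (array([0.7378, 0.3288, 0.2848]), [np.float64(0.0008100086158234178), np.float64(0.0008100086158231613)])
```

```bash
cat >> h.py <<'E'
def tgt(yaw,pitch=0,flip=1):
    # jaw axis (tool z) along flip*carton x, fingers (tool y) down; pitch tips +x jaw side up
    z=np.array([np.cos(yaw)*np.cos(pitch),np.sin(yaw)*np.cos(pitch),np.sin(pitch)])
    y=np.array([np.cos(yaw)*np.sin(pitch),np.sin(yaw)*np.sin(pitch),-np.cos(pitch)])
    z=z*flip
    return R.from_matrix(np.c_[np.cross(y,z),y,z])
def go(p,Rt,dt=.045,dr=.13):
    s=get_state();Rc=R.from_quat(s["tcp_rot"])
    w=(Rc.inv()*Rt).as_rotvec();d=np.array(p)-s["eef_pos"]
    print("t",s["time"],"pos",s["eef_pos"],"q",s["qpos"],"open",s["opening"],"F",s["contact_force"])
    print("turn total units",w/(2*np.pi),"shift in present axes",Rc.inv().apply(d)/.12,"in final axes",Rt.inv().apply(d)/.12,"m",np.linalg.norm(d),"n_rot",np.linalg.norm(w)/.15,"n_sh",np.linalg.norm(d)/.05)
E
python3 - <<'E'
from h import *
for f in(1,-1): go([.530,-.104,.20],tgt(.05,0,f)); print(tgt(.05,0,f).as_matrix())
E
```

```text
t 0.25 pos [ 0.2589 -0.623   0.2447] q [-1.327   0.2867  1.5774  0.      1.2786 -0.15  ] open 1.0003381634104431 F [-0.0666  0.0959  0.2242]
turn total units [ 0.0001 -0.1953 -0.0001] shift in present axes [-3.7454  0.3763 -3.1273] in final axes [-4.207   0.3723  2.4721] m 0.5872527477435752 n_rot 8.180209086514084 n_sh 11.745054954871502
[[ 0.05    0.      0.9988]
 [-0.9988  0.      0.05  ]
 [ 0.     -1.      0.    ]]
t 0.25 pos [ 0.2589 -0.623   0.2447] q [-1.327   0.2867  1.5774  0.      1.2786 -0.15  ] open 1.0003381634104431 F [-0.0666  0.0959  0.2242]
turn total units [0.0001 0.3047 0.0001] shift in present axes [-3.7454  0.3763 -3.1273] in final axes [ 4.207   0.3723 -2.4721] m 0.5872527477435752 n_rot 12.763746224478519 n_sh 11.745054954871502
[[-0.05    0.     -0.9988]
 [ 0.9988  0.     -0.05  ]
 [ 0.     -1.      0.    ]]
```

>>> {"method": "send_rows", "body": {"plan": [[[0,0,0],[0,-0.0217,0]],[[0,0,0],[0,-0.0217,0]],[[0,0,0],[0,-0.0217,0]],[[0,0,0],[0,-0.0217,0]],[[0,0,0],[0,-0.0217,0]],[[0,0,0],[0,-0.0217,0]],[[0,0,0],[0,-0.0217,0]],[[0,0,0],[0,-0.0217,0]],[[0,0,0],[0,-0.0217,0]]], "gripper": 1}}

```text
time: 1.15
eef_pos: [0.259, -0.6232, 0.2451]
tcp_rot: [-0.514, 0.486, -0.486, 0.514]
contact_force: [0.5, 0.0, -0.6]
opening: -0.0
```

>>> {"method": "send_rows", "body": {"plan": [[[-0.35,0,0.206],[0,0,0]],[[-0.35,0,0.206],[0,0,0]],[[-0.35,0,0.206],[0,0,0]],[[-0.35,0,0.206],[0,0,0]],[[-0.35,0,0.206],[0,0,0]],[[-0.35,0,0.206],[0,0,0]],[[-0.35,0,0.206],[0,0,0]],[[-0.35,0,0.206],[0,0,0]],[[-0.35,0,0.206],[0,0,0]],[[-0.35,0,0.206],[0,0,0]],[[-0.35,0,0.206],[0,0,0]],[[-0.35,0,0.206],[0,0,0]]]}}

```text
time: 2.35
eef_pos: [0.5306, -0.1031, 0.2455]
tcp_rot: [-0.512, 0.487, -0.488, 0.512]
contact_force: [-0.0, -0.6, 0.0]
opening: -0.003
```

```bash
python3 - <<'E'
from h import *
go([.530,-.104,.25],tgt(.05))
c=read_camera("wrist");cv2.imwrite("pics/w1.png",cv2.convertScaleAbs(c["img"],alpha=1.4))
E
```

```text
t 2.35 pos [ 0.5306 -0.1031  0.2455] q [-0.3797 -0.0114  1.9074 -0.      1.2449 -0.4298] open -0.0029677567233812583 F [-0.0394 -0.6023  0.0052]
turn total units [-0.0001  0.      0.    ] shift in present axes [ 0.0071 -0.0372 -0.0053] in final axes [ 0.0071 -0.0371 -0.0053] m 0.004582331142718612 n_rot 0.00449727235324924 n_sh 0.09164662285437224
```

View pics/w1.png

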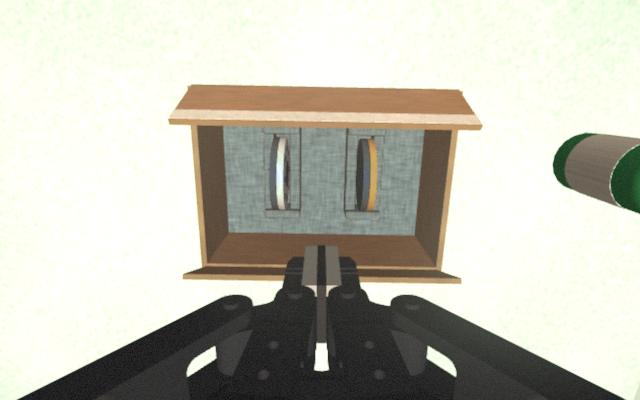

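```bash
cat >> h.py <<'E'
def wcam(c,s):
    T=np.eye(4);T[:3,:3]=R.from_quat(s["tcp_rot"]).as_matrix();T[:3,3]=s["eef_pos"]
    return dict(fx=c["fx"],fy=c["fy"],cx=c["cx"],cy=c["cy"],world_from_camera=T@c["mount"])
E
python3 - <<'E'
from h import *
s=get_state();c=wcam(read_camera("wrist"),s)
for u,v,z in[(367,138,.042),(369,212,.042),(277,138,.042),(281,210,.042),(203,268,.085),(442,268,.085),(192,125,.085),(457,128,.085),(227,234,.008),(416,234,.008)]: print(u,v,z,plane(c,u,v,z))
E
```

```text
367 138 0.042 [ 0.5743 -0.0581  0.042 ]
369 212 0.042 [ 0.5826 -0.1291  0.042 ]
277 138 0.042 [ 0.4916 -0.0626  0.042 ]
281 210 0.042 [ 0.497  -0.1316  0.042 ]
203 268 0.085 [ 0.4334 -0.1757  0.085 ]
442 268 0.085 [ 0.6452 -0.1645  0.085 ]
192 125 0.085 [ 0.4289 -0.0515  0.085 ]
457 128 0.085 [ 0.6395 -0.0425  0.085 ]
227 234 0.008 [ 0.4356 -0.1727  0.008 ]
416 234 0.008 [ 0.6416 -0.1618  0.008 ]
```

>>> {"method": "send_rows", "body": {"plan": [[[-0.01,0.28,0],[0,0,0]],[[-0.01,0.28,0],[0,0,0]],[[0,0.28,0],[0,0,0]],[[0,0.28,0],[0,0,0]],[[0,0,0],[0,0,0]]]}}

```text
time: 2.95
eef_pos: [0.5259, -0.1017, 0.1056]
tcp_rot: [0.514, -0.491, 0.484, -0.511]
contact_force: [-0.8, 0.2, -0.8]
opening: -0.003
```

>>> {"method": "send_rows", "body": {"plan": [[[-0.1,0,0],[0,0,0]],[[-0.1,0,0],[0,0,0]],[[-0.1,-0.01,0],[0,0,0]],[[-0.1,-0.02,0],[0,0,0]],[[-0.1,-0.02,0],[0,0,0]],[[-0.1,-0.03,0],[0,0,0]],[[-0.1,-0.03,0],[0,0,0]],[[-0.1,-0.03,0],[0,0,0]],[[-0.1,-0.03,0],[0,0,0]],[[0,0,0],[0,0,0]]]}}

```text
time: 3.95
eef_pos: [0.5246, 0.0069, 0.132]
tcp_rot: [-0.512, 0.487, -0.487, 0.513]
contact_force: [-0.2, -0.2, 0.2]
opening: 0.003
```

```bash
python3 - <<'E'
from h import *
go([.530,-.104,.13],tgt(.05))
c=read_camera("scene");i=cv2.convertScaleAbs(cv2.resize(c["img"][150:270,240:390],None,fx=5,fy=5,interpolation=2),alpha=1.5);cv2.imwrite("pics/s1.png",i)
E
```

```text
t 3.95 pos [0.5246 0.0069 0.132 ] q [-0.1808  0.0812  2.035   0.0013  1.0249 -0.2331] open 0.002677076428974495 F [-0.1555 -0.2374  0.2103]
turn total units [-0.0001  0.0003 -0.0001] shift in present axes [ 0.9256  0.0154 -0.003 ] in final axes [ 0.9256  0.0163 -0.0014] m 0.11108578295020693 n_rot 0.013647459384418144 n_sh 2.2217156590041385
```

View pics/s1.png

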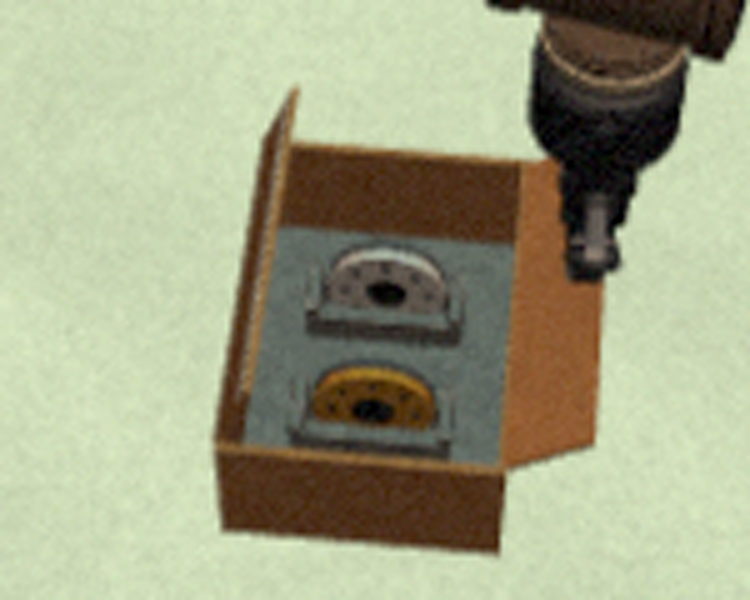

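>>> {"method": "send_rows", "body": {"plan": [[[0.3,0,0],[0,0,0]],[[0.3,0.1,0],[0,0,0]],[[0.3,0.1,0],[0,0,0]],[[0,0,0],[0,0,0]]]}}

```text
time: 4.4
eef_pos: [0.5291, -0.1058, 0.1056]
tcp_rot: [0.512, -0.489, 0.488, -0.511]
contact_force: [-0.1, -0.0, 0.0]
opening: -0.005
```

>>> {"method": "send_rows", "body": {"plan": [[[0.1,0,0],[0,0,0]],[[0.1,0,0],[0,0,0]],[[0.1,-0.01,0],[0,0,0]],[[0.1,-0.02,0],[0,0,0]],[[0.1,-0.02,0],[0,0,0]],[[0.1,-0.03,0],[0,0,0]],[[0.1,-0.03,0],[0,0,0]],[[0.1,-0.03,0],[0,0,0]],[[0.1,-0.03,0],[0,0,0]],[[0,0,0],[0,0,0]]]}}

```text
time: 5.4
eef_pos: [0.5356, -0.2101, 0.1291]
tcp_rot: [-0.511, 0.489, -0.487, 0.513]
contact_force: [-2.2, 8.5, 7.2]
opening: -0.001
```

```bash
python3 - <<'E'
from h import *
go([.57,-.100,.16],tgt(.05))
c=read_camera("scene");i=cv2.convertScaleAbs(cv2.resize(c["img"][150:270,240:390],None,fx=5,fy=5,interpolation=2),alpha=1.5);cv2.imwrite("pics/s2.png",i);cv2.imwrite("pics/s2raw.png",c["img"])
E
```

```text
t 5.4 pos [ 0.5356 -0.2101  0.1291] q [-0.5519  0.1943  1.9135  0.0049  1.0369 -0.6021] open -0.0013123463691020682 F [-2.167   8.5483  7.1678]
turn total units [ 0.     -0.0004 -0.0008] shift in present axes [-0.9038 -0.2527  0.3302] in final axes [-0.9018 -0.2574  0.3323] m 0.1193907640063644 n_rot 0.03790771720292252 n_sh 2.387815280127288
```

View pics/s2.png

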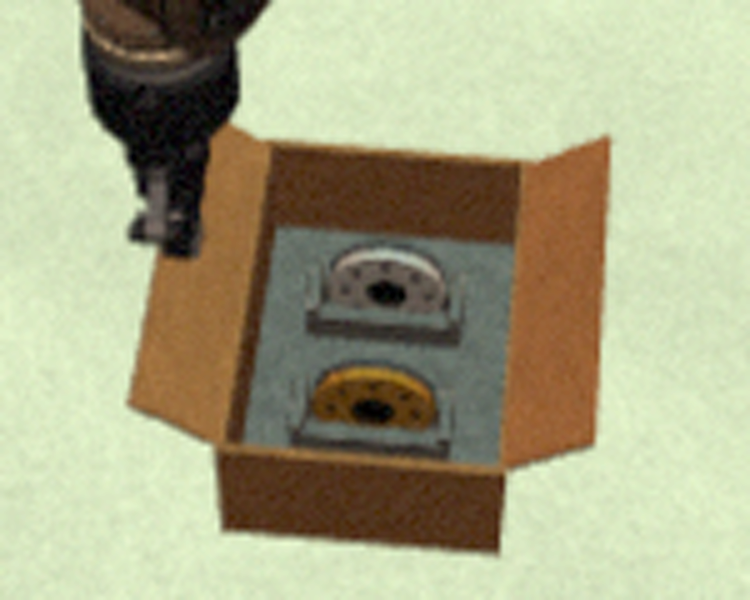

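```bash
python3 - <<'E'
from h import *
S=cam("scene")
f=lambda x,y,z:plane(S,240+x/5-.4,150+y/5-.4,z)
print("brass hub",f(375,411,.042),"grey hub",f(386,293,.042))
print("brass L,R",f(312,414,.042),f(437,414,.042),"rim top",f(376,365,.076))
for p in[(215,445),(507,470),(270,143),(525,160)]: print("rim",p,f(*p,.085))
for p in[(223,528),(498,552)]: print("bot",p,f(*p,0))
C=np.array([.53,-.104,0])
for n,pts,sg in(("L",[(610,137),(594,445)],1),("R",[(130,405)],-1)):
  for p in pts:
    for th in(2.0,2.2,2.4,2.5):
        q=f(*p,.085+.055*np.sin(th)); yl=R.from_euler('z',-.05).apply(q-C); print(n,th,yl, "expect y",sg*(.074-.055*np.cos(th)))
print("tip px L check", f(165,247,.115))
E
```

```text
brass hub [ 0.5763 -0.0989  0.042 ] grey hub [ 0.496  -0.1032  0.042 ]
brass L,R [ 0.5828 -0.1331  0.042 ] [ 0.5738 -0.0647  0.042 ] rim top [ 0.5686 -0.0995  0.076 ]
rim (215, 445) [ 0.6357 -0.1759  0.085 ]
rim (507, 470) [ 0.6309 -0.0223  0.085 ]
rim (270, 143) [ 0.4298 -0.1796  0.085 ]
rim (525, 160) [ 0.4226 -0.0323  0.085 ]
bot (223, 528) [ 0.6367 -0.1757  0.    ]
bot (498, 552) [ 0.6319 -0.0231  0.    ]
L 2.0 [-0.0835  0.1222  0.135 ] expect y 0.09688807601009283
L 2.2 [-0.0881  0.1226  0.1295] expect y 0.10636756144904402
L 2.4 [-0.0942  0.1231  0.1222] expect y 0.1145566543547685
L 2.5 [-0.0977  0.1234  0.1179] expect y 0.11806289885508135
L 2.0 [0.1172 0.1185 0.135 ] expect y 0.09688807601009283
L 2.2 [0.1138 0.1189 0.1295] expect y 0.10636756144904402
L 2.4 [0.1092 0.1193 0.1222] expect y 0.1145566543547685
L 2.5 [0.1065 0.1196 0.1179] expect y 0.11806289885508135
R 2.0 [ 0.1126 -0.1165  0.135 ] expect y -0.09688807601009283
R 2.2 [ 0.1091 -0.1174  0.1295] expect y -0.10636756144904402
R 2.4 [ 0.1045 -0.1187  0.1222] expect y -0.1145566543547685
R 2.5 [ 0.1018 -0.1194  0.1179] expect y -0.11806289885508135
tip px L check [ 0.5334 -0.2196  0.115 ]
```

>>> {"method": "send_rows", "body": {"plan": [[[0,-0.2,0],[0,0,0]],[[-0.3,-0.3,0.11],[0,0,0]],[[-0.3,-0.1,0.11],[0,0,0]],[[-0.3,0,0.11],[0,0,0]],[[0,0,0],[0,0,0]]], "gripper": 0.4}}

```text
time: 5.95
eef_pos: [0.5705, -0.1003, 0.1997]
tcp_rot: [-0.513, 0.485, -0.487, 0.514]
contact_force: [0.7, -0.8, -0.2]
opening: 0.603
```

```bash
python3 - <<'E'
from h import *
go([.57,-.100,.16],tgt(.05))
s=get_state();c=read_camera("wrist");cv2.imwrite("pics/w2.png",cv2.convertScaleAbs(c["img"],alpha=1.4))
E
```

```text
t 5.95 pos [ 0.5705 -0.1003  0.1997] q [-0.3491  0.1173  1.86    0.0001  1.1608 -0.4037] open 0.6027858431166875 F [ 0.7049 -0.785  -0.1594]
turn total units [-0.0005  0.0007  0.0002] shift in present axes [-0.0031  0.3305 -0.005 ] in final axes [-0.0027  0.3305 -0.004 ] m 0.03966706252000063 n_rot 0.03817738024307372 n_sh 0.7933412504000126
```

View pics/w2.png

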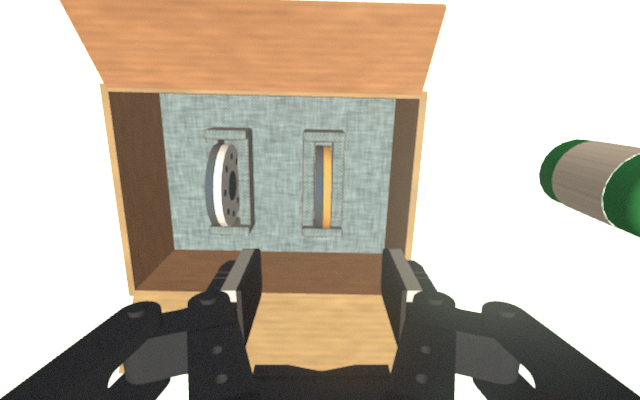

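>>> {"method": "send_rows", "body": {"plan": [[[0,0.3,0.01],[0,0,0]],[[0,0.3,0],[0,0,0]],[[0,0.3,0],[0,0,0]],[[0,0.2,0],[0,0,0]],[[0,0.15,0],[0,0,0]],[[0,0,0],[0,0,0]]]}}

```text
time: 6.6
eef_pos: [0.5676, -0.1034, 0.0446]
tcp_rot: [0.513, -0.49, 0.486, -0.511]
contact_force: [0.0, -0.6, 0.3]
opening: 0.598
```

>>> {"method": "send_rows", "body": {"plan": [[[0,0,0],[0,0,0]],[[0,0,0],[0,0,0]],[[0,0,0],[0,0,0]],[[0,0,0],[0,0,0]],[[0,0,0],[0,0,0]],[[0,0,0],[0,0,0]]], "gripper": 1, "grip_force": 60}}

```text
time: 7.2
eef_pos: [0.5714, -0.1032, 0.0497]
tcp_rot: [-0.512, 0.486, -0.488, 0.513]
contact_force: [-1.1, -2.4, 5.7]
opening: 0.135
```

>>> {"method": "send_rows", "body": {"plan": [[[0,-0.1,0],[0,0,0]],[[0,-0.2,0],[0,0,0]],[[0,-0.2,0],[0,0,0]],[[0,-0.25,0],[0,0,0]],[[0,-0.25,0],[0,0,0]],[[0,-0.25,0],[0,0,0]],[[0,-0.25,0],[0,0,0]],[[0,0,0],[0,0,0]],[[0,0,0],[0,0,0]],[[0,0,0],[0,0,0]]]}}

```text
time: 8.2
eef_pos: [0.5686, -0.1018, 0.2251]
tcp_rot: [0.513, -0.489, 0.486, -0.512]
contact_force: [0.0, -0.0, -2.2]
opening: 0.136
```

```bash
python3 - <<'E'
from h import *
s=get_state();go([.57,.3,.23],tgt(.05))
r=lambda i,x,y,w,h,k:cv2.convertScaleAbs(cv2.resize(i[y:y+h,x:x+w],None,fx=k,fy=k,interpolation=2),alpha=1.5)
c=read_camera("scene")["img"];d=read_camera("side")["img"];w=read_camera("wrist")["img"]
cv2.imwrite("pics/s3raw.png",c);cv2.imwrite("pics/w3raw.png",w)
o=np.hstack([r(c,240,120,130,150,3),r(w,120,0,400,400,1.125)[:450]]);cv2.imwrite("pics/l.png",o)
E
```

```text
t 8.2 pos [ 0.5686 -0.1018  0.2251] q [-0.3528  0.0937  1.8371  0.0002  1.2158 -0.403 ] open 0.1355208445734196 F [ 0.0286 -0.0232 -2.1695]
turn total units [ 0.0007  0.     -0.0003] shift in present axes [-3.3434 -0.0345  0.1792] in final axes [-3.3434 -0.041   0.1787] m 0.4018101326403531 n_rot 0.03396922915816362 n_sh 8.036202652807061
```

View pics/l.png

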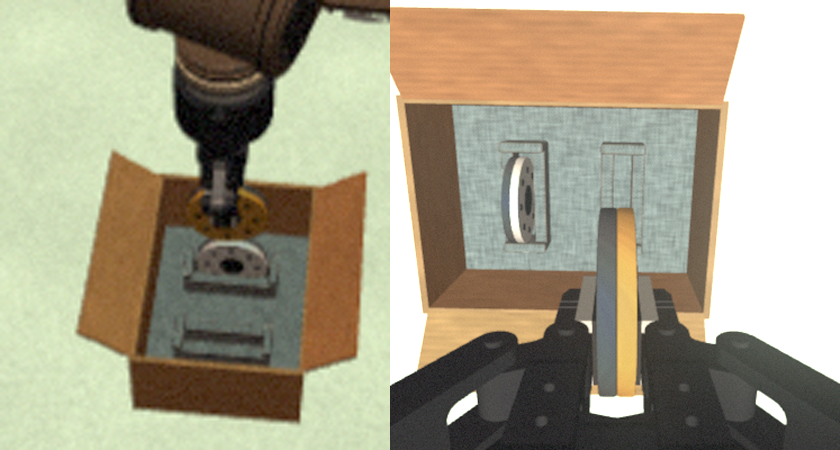

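>>> {"method": "send_rows", "body": {"plan": [[[-0.1,-0.16,0],[0,0,0]],[[-0.25,-0.18,0],[0,0,0]],[[-0.3,-0.18,0.03],[0,0,0]],[[-0.35,-0.18,0.03],[0,0,0]],[[-0.35,-0.18,0.03],[0,0,0]],[[-0.35,-0.18,0.03],[0,0,0]],[[-0.35,-0.18,0.03],[0,0,0]],[[-0.35,-0.18,0.03],[0,0,0]],[[-0.35,-0.18,0.03],[0,0,0]],[[-0.3,0,0.03],[0,0,0]],[[-0.1,0,0],[0,0,0]],[[0,0,0],[0,0,0]]]}}

```text
time: 9.55
eef_pos: [0.5794, 0.2779, 0.4179]
tcp_rot: [0.514, -0.487, 0.486, -0.512]
contact_force: [-0.6, -0.4, -2.9]
opening: 0.132
```

```bash
python3 - <<'E'
from h import *
s=get_state();go([.57,.3,.23],tgt(.05))
c=read_camera("wrist");W=wcam(c,s);json.dump({k:np.asarray(v).tolist() for k,v in W.items()},open("cal_w4.json","w"))
cv2.imwrite("pics/w4raw.png",c["img"]);cv2.imwrite("pics/w4.png",cv2.convertScaleAbs(c["img"],alpha=2))
E
```

```text
t 9.55 pos [0.5794 0.2779 0.4179] q [ 0.2896  0.143   1.4365 -0.0002  1.5655  0.2368] open 0.13223249973978915 F [-0.5988 -0.4223 -2.9282]
turn total units [0.0005 0.0004 0.0002] shift in present axes [-0.1897  1.566  -0.0636] in final axes [-0.188   1.566  -0.0692] m 0.18945392993389729 n_rot 0.029152864055145857 n_sh 3.7890785986779454
```

View pics/w4.png

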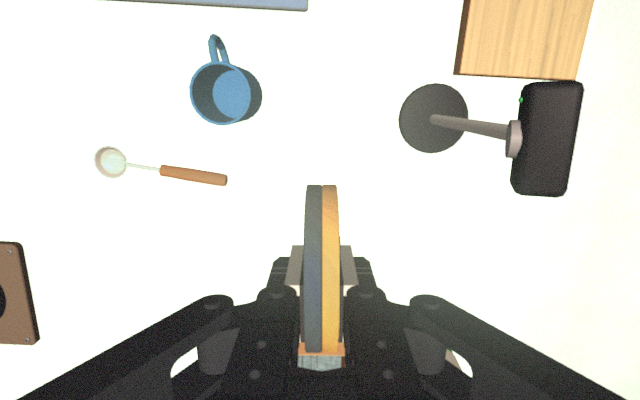

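```bash
python3 - <<'E'
from h import *
W={k:np.array(v) for k,v in json.load(open("cal_w4.json")).items()}
S,D=cam("scene"),cam("side")
for z in(.26,.28,.30):
    for n,a,b in(("left",(524,86),(512,190)),("right",(582,86),(566,194))):
        p,q=plane(W,*a,z),plane(W,*b,z);d=p-q;print(z,n,p,q,"yaw",np.arctan2(-d[0],d[1]),"len",np.linalg.norm(d))
print("lens z.275",plane(W,516,138,.275))
for z in(.014,): print("foot",plane(W,433.5,118,z), plane(W,435,119,.01))
c2=lambda x,y:(445+x/4-.4,235+y/4-.4); d2=lambda x,y:(110+(x-400)/4-.4,230+y/4-.4)
for n,c,a,b,z in(("sc topfar",S,c2(178,42),c2(320,50),.28),("sc bot",S,c2(172,124),c2(320,129),.27),("sd top",D,d2(437,142),d2(545,34),.28),("sd bot",D,d2(484,183),d2(588,78),.27)):
    p,q=plane(c,*a,z),plane(c,*b,z);d=q-p;d=d*np.sign(d[1]);print(n,p,q,"yaw",np.arctan2(-d[0],d[1]),np.linalg.norm(d))
# lens ring visible in side: (547,127)
print("lens side/wrist tri",tri([ray(W,515,138),ray(D,*d2(545,127))]), "scene+side head",)
# head silhouette centre wrist+side+scene
i=cv2.imread("pics/w4raw.png")[75:200,505:590];m=(i.max(2)<75).astype(np.uint8)
ct=max(cv2.findContours(m,0,1)[0],key=cv2.contourArea);r=cv2.minAreaRect(ct);M=cv2.moments(ct);u,v=M['m10']/M['m00']+505,M['m01']/M['m00']+75
print(r,u,v,tri([ray(W,u,v),ray(D,137.4,256.7),ray(S,507,256)]))
E
```

```text
0.26 left [0.7299 0.3655 0.26  ] [0.7369 0.284  0.26  ] yaw 0.0857177827498335 len 0.0818167634809033
0.26 right [0.774  0.3678 0.26  ] [0.7822 0.283  0.26  ] yaw 0.09545516865902164 len 0.08522853911241851
0.28 left [0.7193 0.3643 0.28  ] [0.7258 0.2885 0.28  ] yaw 0.08571778274983433 len 0.07613238931996884
0.28 right [0.7603 0.3665 0.28  ] [0.7679 0.2875 0.28  ] yaw 0.09545516865902257 len 0.07930712539604849
0.3 left [0.7086 0.3631 0.3   ] [0.7147 0.2929 0.3   ] yaw 0.0857177827498337 len 0.07044801515903437
0.3 right [0.7466 0.3651 0.3   ] [0.7536 0.292  0.3   ] yaw 0.09545516865902214 len 0.07338571167967846
lens z.275 [0.7236 0.3274 0.275 ]
foot [0.7393 0.3299 0.014 ] [0.7429 0.3285 0.01  ]
sc topfar [0.7123 0.2948 0.28  ] [0.7074 0.37   0.28  ] yaw 0.0654013319490859 0.07541273156876424
sc bot [0.7572 0.2906 0.27  ] [0.7501 0.3678 0.27  ] yaw 0.09216313431322166 0.07758758233786987
sd top [0.7582 0.3639 0.28  ] [0.7647 0.2874 0.28  ] yaw 0.0846130802170457 0.076784919022676
sd bot [0.7256 0.3646 0.27  ] [0.7304 0.2911 0.27  ] yaw 0.06413698673645567 0.073618390106727
lens side/wrist tri (array([0.7227, 0.3264, 0.2746]), [np.float64(0.0010881849218584295), np.float64(0.0010881849218585893)]) scene+side head
((34.34584045410156, 60.59410858154297), (70.95311737060547, 121.34751892089844), 9.782407760620117) 543.8081534772182 136.98023980815347 (array([0.7379, 0.3292, 0.2849]), [np.float64(0.0007631540167472682), np.float64(0.00044566367278704646), np.float64(0.0012053262468081978)])
```

```bash
cat >> h.py <<'E'
L=np.array([.718,.327,.275]);RT=tgt(.085,.35);xc=RT.as_matrix()[:,2]
off=np.array([-.003,.008,0])
TCP=L-.15*xc-RT.apply(off)
E
python3 - <<'E'
from h import *
print(xc,TCP);go(TCP,RT)
E
```

```text
[0.936  0.0798 0.3429] [0.5751 0.3118 0.2311]
t 9.6 pos [0.5797 0.2765 0.418 ] q [ 0.2876  0.1422  1.4372 -0.0009  1.5655  0.2365] open 0.13060547304656678 F [ 1.1655  0.1538 -2.1002]
turn total units [ 0.0562 -0.0053  0.0012] shift in present axes [-0.2988  1.5573 -0.0181] in final axes [-0.2968  1.4589 -0.5461] m 0.19029835622921112 n_rot 2.3645478043857606 n_sh 3.8059671245842224
```

>>> {"method": "send_rows", "body": {"plan": [[[0,0,0],[0.014,-0.0013,0]],[[0,0,0],[0.014,-0.0013,0]],[[0,0,0],[0.014,-0.0013,0]],[[0,0,0],[0.014,-0.0014,0]],[[0,0,0],[0,0,0]]]}}

```text
time: 10.1
eef_pos: [0.5785, 0.2746, 0.4185]
tcp_rot: [-0.424, 0.387, -0.557, 0.601]
contact_force: [0.4, -0.5, -2.3]
opening: 0.132
```

>>> {"method": "send_rows", "body": {"plan": [[[-0.03,0.15,-0.055],[0,0,0]],[[-0.03,0.15,-0.055],[0,0,0]],[[-0.03,0.15,-0.055],[0,0,0]],[[-0.03,0.15,-0.055],[0,0,0]],[[-0.03,0.15,-0.055],[0,0,0]],[[-0.03,0.15,-0.055],[0,0,0]],[[-0.03,0.15,-0.055],[0,0,0]],[[-0.03,0.15,-0.055],[0,0,0]],[[-0.03,0.15,-0.055],[0,0,0]],[[-0.03,0.11,-0.055],[0,0,0]],[[0,0,0],[0,0,0]],[[0,0,0],[0,0,0]]]}}

```text
time: 11.3
eef_pos: [0.5758, 0.3107, 0.2325]
tcp_rot: [-0.423, 0.386, -0.557, 0.602]
contact_force: [-0.3, 0.4, -1.1]
opening: 0.136
```

```bash
python3 - <<'E'
from h import *
go(TCP,RT)
r=lambda i,x,y,w,h,k:cv2.convertScaleAbs(cv2.resize(i[y:y+h,x:x+w],None,fx=k,fy=k,interpolation=2),alpha=1.6)
c=read_camera("scene")["img"];d=read_camera("side")["img"]
cv2.imwrite("pics/s5raw.png",c);cv2.imwrite("pics/d5raw.png",d)
cv2.imwrite("pics/f.png",np.hstack([r(c,430,160,100,140,4),r(d,110,200,100,140,4)]))
E
```

```text
t 11.3 pos [0.5758 0.3107 0.2325] q [ 0.3784  0.1064  1.8365 -0.1395  0.8682  0.3677] open 0.13595184015228126 F [-0.3161  0.3629 -1.1164]
turn total units [-0.0002 -0.0001  0.0011] shift in present axes [-0.0102  0.0095 -0.009 ] in final axes [-0.0102  0.0096 -0.009 ] m 0.001992011154492925 n_rot 0.04693540980986034 n_sh 0.0398402230898585
```

View pics/f.png

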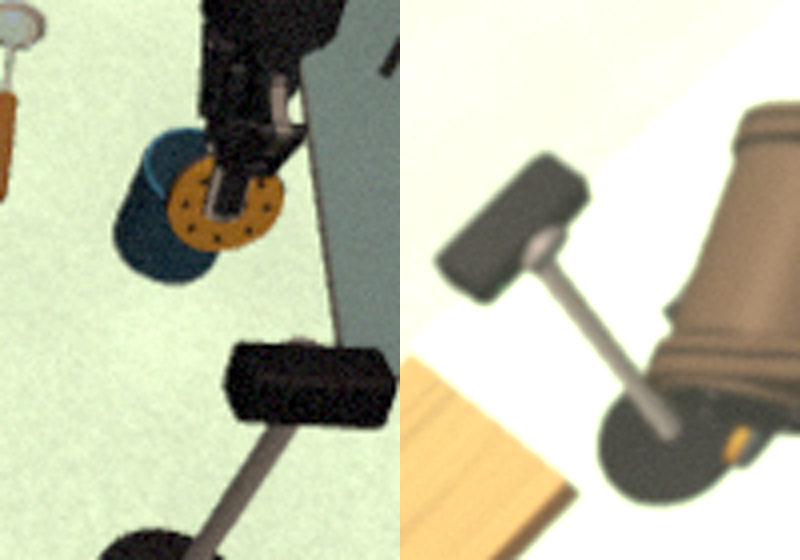

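```bash
python3 - <<'E'
from h import *
i=cv2.imread("pics/s5raw.png");h=cv2.cvtColor(i,cv2.COLOR_BGR2HSV)
m=cv2.inRange(h,(10,120,50),(30,255,255));m[:190]=0;m[230:]=0;m[:,:465]=0;m[:,510:]=0
p=cv2.findNonZero(m);e=cv2.fitEllipse(cv2.convexHull(p));print("fit",e)
S=cam("scene");T=np.linalg.inv(S["world_from_camera"])
s=get_state();Rc=R.from_quat(s["tcp_rot"])
C=s["eef_pos"]+Rc.apply(off+[0,0,.006])
a=np.linspace(0,6.28,60);P=C+Rc.apply(.034*np.c_[np.cos(a),np.sin(a),0*a])
q=(T[:3,:3]@P.T).T+T[:3,3];uv=np.c_[S["fx"]*q[:,0]/q[:,2]+S["cx"],S["fy"]*q[:,1]/q[:,2]+S["cy"]].astype(np.float32)
print("pred",cv2.fitEllipse(uv))
print("seen centre at height",plane(S,*e[0],C[2]),"pred",C)
Cc=C-Rc.apply([0,0,.006]);M=RT.as_matrix();print("cap in cam frame (x,y,z)",np.dot(Cc-L,M[:,2]),(Cc-L)@(-M[:,0]),(Cc-L)@(-M[:,1]))
E
```

```text
fit ((485.75836181640625, 210.14405822753906), (23.31186294555664, 28.960596084594727), 70.11495971679688)
pred ((486.3845520019531, 211.2938995361328), (22.712238311767578, 29.855867385864258), 71.66348266601562)
seen centre at height [0.5807 0.3137 0.2288] pred [0.5845 0.3148 0.2288]
cap in cam frame (x,y,z) -0.1477392174690778 -0.0008538338709692055 0.002536270352864324
```

```bash
python3 -c "
from plant import *
s=get_state();print(s['dq'],s['opening']);print(sign_off())"
```

```text
[ 0.00344891 -0.00619566 -0.00515599  0.00116161 -0.00165141  0.00026311] 0.13139638964722614
the job is handed in; nothing more can be done
None
```

I folded both flaps out, lifted out the brass cap and handed the job in with it held up to the camera lens. The clock was at about 11.5 s of the 51 s allowed.

**Flaps:** after the two sweeps the scene picture put both at about 2.4–2.5 rad, near their stop. They still looked open when I lifted the cap. I did not measure them again after that.

**Cap position:** by my estimate the cap is 148 mm in front of the lens, about 1 mm off the lens axis sideways and 3 mm in height. The brass face is towards the lens, at the 0.35 rad tilt the camera's slope calls for. In the scene picture the fitted cap outline agreed with the predicted one to about 1 pixel (about 4 mm), including its tilt.

**Grip:** the jaws stayed at about 11.5 mm on the 12 mm cap, set to 60 N, and the arm was still at hand-in.

**Other things:** the grey cap was still in its slot in the picture taken at the lift. No later picture or force reading showed contact with the camera or the bystanders.

**Disagreements:**
- The wrist camera's first view of the carton was about 8 mm off from the scene and side cameras. I used the scene values, and the close-up view before the grasp agreed with them.
- Two estimates of the lens position differed by about 9 mm along its axis, so I used their mean. That is within the ±30 mm allowed for distance.

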